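# Latch the specimen chamber under the microscope

### The arm

A 7-joint arm with a two-finger parallel gripper is mounted at the origin on the work surface. World frame = base frame: x ahead of the robot, y to its left, z up, the work surface at z = 0. Lengths are in m, angles in rad, forces in N, time in s.
With the tool pointing down it reaches from about 0.4 to 0.85 m from the base axis. Payload 10.4 kg.
Tool frame: the origin (TCP) lies at the very end of the fingers, on their centre line; the grasp point (between the pads) lies 19 mm behind it (r.grip_depth is the distance from the TCP to the grasp point, in m); z points along the fingers, y is the direction in which the jaws open and shut (so a half turn about z gives the same grasp; the last joint's range is limited). The gripper opens to 87 mm and grips with 3 to 60 N. Pads are 19 mm wide; open, the fingers measure 117 mm over their backs; the gripper's body (75 mm by 190 mm) begins 51 mm behind the grasp point.
Start: joints at [-1.195, 0.332, -0.065, 1.46, 0.022, 1.35, -0.088], TCP at [0.243, 0.576, 0.223] pointing down, gripper open.
Joint ranges: [-2.6, 2.6], [-0.5, 2.12], [-1.47, 1.34], [0.16, 2.42], [-1.27, 4.41], [0.06, 2.06], [-2.6, 2.6]. Speed limits (rad/s): [2.22, 2.22, 2.79, 2.79, 3.14, 3.14, 3.14].

### API

Orientations are given as a unit quaternion [x, y, z, w].
In Python, from bench import r gives the robot as it stands.
- The arm moves only by the tool step_arm, never from a script. Its argument "increments" is a list of rows, each an object of numbers: "claw": the closure, from 0 (fully open) to 1 (shut); "dx", "dy", "dz": the shift along the tool's x, y, z in units of 0.15 m (1.0 is 0.15 m); "ax", "ay", "az": the turn, a rotation vector about the tool's x, y, z in units of 90 degrees (1.0 is 90 degrees). In form: [{"claw": .., "dx": .., "dy": .., "dz": .., "ax": .., "ay": .., "az": ..}, ...]. A call has 1 to 5 rows; each row is the pose to reach, as a shift and turn from the pose commanded when the call began, along the tool's axes at that moment; what a row does not reach only later rows make up. A row lasts 1/8 s, in which the tool goes at most 62.5 mm and 10.7 degrees, less where a joint would pass 70% of its speed; a pose out of reach is approached as far as the arm can. A call with a number of a shift or a turn outside -1 to 1 is refused whole. A call with a gripper value outside its range is refused whole. The fingers move at their own pace and stop on an object; the grip force is fixed at half the most. Time passes only in rows, so rows that repeat a pose let the fingers close. It gives the time, the measured TCP pose, the force and the opening at its end, in the units of the state.
- r.read_state(): the state, without advancing time (a new reading comes with each control period).
- r.grab_frame(name): name is "side" or "top"; returns the picture (480x640x3 uint8, blue, green, red); there is no depth.
- r.calibration(name): a dict with "mtx" (3x3 intrinsics, pixels), "k1" (the pictures are not rectified: a ray, as slopes to the right and down, at radius r is drawn at 1 + k1 r^2 times it, then the intrinsics apply), "pose" (4x4, takes a point from camera to world coordinates). Camera axes: x right, y down, z forward; pixel columns grow to the right and rows downward; lengths in m; the calibration is good to about 2 mm. A picture is of the moment at which its call begins. calibration takes no time and is no camera call.
- r.finish_job(): hands the job in, once; it reports no verdict.
The state is a dict: "time": time; "joints": joint angles; "dq": joint speeds; "joint_torque": joint torques, N m; "tcp_pos": TCP position; "tcp_rot": TCP orientation; "ft_force": force on the tool from outside, world axes, zero at the start; "wrist_torque": the same for the moment, N m; "gripper_width": finger opening in m.
Only numpy, scipy, OpenCV 4.12 (cv2) and the standard library are available. Lean on these libraries where they do the work, as an engineer would, in place of code of your own. Each camera call takes 0.05 s, during which the arm holds its last target. There are 200 camera calls.

### The job

Press the specimen chamber's cover fully shut under the microscope head, hook the draw latch's wire loop behind the keeper on the cover's front edge, and throw the lever over past its toggle point so that it lies fully home towards the robot and the loop holds the cover tight. Do not bump the microscope head, leave the things around the microscope where they are, and let go at the end.

Things in the scene. Friction and masses are not known exactly. Their poses are not given: they have to be found in the camera images.
- microscope: A fixed stereo microscope stand with a pale base box 390 mm (x) by 260 mm (y) by 80 mm high. Origin on the bench directly below the keeper. Its x points away from the latch towards the column, y to the left, z up; x runs roughly away from the robot. The base reaches from x = -190 to +200 mm. On its top are a shallow metal chamber (walls up to z = 105 mm) with a hinged cover, and in front of it (smaller x) a draw latch. A 48 mm column stands at x = 160, y = 95 mm.
- scope_head: The microscope's fixed head, which overhangs the cover. Same frame as microscope. It fills x from -10 to +110 mm, y from -65 to +65 mm (and an arm back to the column), its underside at z = 285 mm, its top at 475 mm. A gripper held vertical over the cover's front edge would hit it; a tool tilted about 25 to 40 degrees, fingers pointing away from the robot and down, passes below it.
- cover (a joint): Hinge angle of the chamber's cover, rad: 0 = fully shut, grows as its front edge rises; it starts ajar. Hinge axis along the microscope's y at x = 132, z = 110 mm. The cover is a metal frame with a clear pane, 140 mm (x) by 150 mm (y) by 10 mm thick; shut, its top is at z = 115 mm and its front edge at x = -8 mm. The hinge is stiff (0.3 N m) and stays where it is left; 3 to 5 N down on the front edge shuts it.
- cover_edge (a point): Point on the top face of the cover's solid front strip, 45 mm to the left (+y) of the keeper and 13 mm behind the front edge: a good place to press the cover. Axes move with the cover.
- keeper (a point): The keeper is a small steel hook 26 mm wide (y) standing 16 mm tall on the cover's front strip: an upright post 6 mm thick with a lip at its top, 6 mm thick, that reaches 5 mm past the post's rear face (+x). Below the lip is a gap 10 mm high for the loop's 6 mm bar. This point: foot of the post's rear face, mid width, on the cover's top face. Axes move with the cover (those of the microscope when shut).
- lever_pivot (a point): Centre of the lever's hinge pin, axis along the microscope's y, at x = -115, y = 0, z = 112 mm of the microscope's frame.
- lever (a joint): Lever angle, rad: 0 = closed and home (lever level, pointing from the pivot to -x, towards the robot), 1.57 = upright, up to 1.9 (leaning to the keeper). Starts open, 1.1 to 1.65, with friction of 0.08 N m, and stays where it is left. The toggle point is at about 0.1: below it the spring tension of the hooked loop holds the lever home. With the loop hooked, throwing it takes some 4 to 8 N near the tip.
- lever_tip (a point): Centre of the lever's rounded end, 85 mm from the pivot. The lever is a flat steel paddle 30 mm wide (y), 6 mm thick, with a 10 mm round end. Axes move with the lever.
- loop_swing (a joint): Angle of the loop about its pin on the lever, rad. The pin is 28 mm from the lever's pivot, 10 degrees below the lever's centre line when closed. Loop's elevation above level (bar end up, pointing to +x) = -(lever + loop_swing). Light friction (0.045 N m) holds the loop where it is left.
- loop (a joint): Stretch of the loop's built-in spring along its length, m: 0 = slack, at most 0.012; 4 N per mm after 8 N preload. Above 0 only when the hooked loop pulls.
- loop_bar (a point): Middle of the loop's end bar, a 6 mm round rod along y, 139 mm from the loop's pin (slack). The loop is a rectangle of 6 mm steel rod, 52 mm wide outside, 40 mm inside, its two side rods run beside the lever. Axes: x along the loop from its pin to the bar, y across. Pushing or pulling the loop along its length turns the lever. Hooked: bar behind the keeper's post (x 1 to 8 mm from keeper) and under the lip (3 to 7 mm above keeper).
- loop_grip (a point): Point midway between the loop's side rods, 35 mm from the end bar towards the pin: pinch both side rods here from outside (52 mm wide), fingers closing along y; when hooked, the rods here are about 35 mm above the base's top and 24 mm or more in front of the cover's front edge. Axes as loop_bar.
- stain_bottle: Bystander: amber bottle, 52 mm across, 105 mm tall; origin under its centre.
- dish_stack: Bystander: stack of three clear dishes, 93 mm across, 48 mm high; origin under its centre.
- slide_box: Bystander: low grey box 85 x 100 x 30 mm; origin under its centre.

How it is judged:
By the outcome, as a careful person would: the job done as asked, in the order asked, and still so for the second after the job is handed in, with the robot touching nothing.
It also fails if it takes over 61 s, if anything falls off the work surface, if the arm or the gripper's body presses on something with over 40 N, if the wrist force passes 120 N, or if a joint passes its speed limit or range.

## Working session

There is one attempt and no reset: what is moved stays moved. The work goes in short steps, Python scripts to look and compute and a tool call to move; the robot and the scene stay as the last step left them, time stands still between calls to the robot, and variables do not carry over. Pictures are saved under pics/ and viewed, about 8 in all and at most 12, crops included, and the job is handed in when it is done.

Besides the shell and the picture viewer there is one more tool, called after ">>>" as name(argument=value, ...) on one line, values as JSON. step_arm: Moves the arm, as the interface text tells. Shifts and turns lie within -1 to 1; 1 stands for 0.15 m of shift or 90 degrees of turn. Its arguments: {"type":"object","properties":{"increments":{"type":"array"}},"required":["increments"]}

```bash
ls; mkdir -p pics
python3 - <<'E'
from bench import r
import cv2
for n in("side","top"):
    cv2.imwrite(f"pics/{n}0.png",r.grab_frame(n)); c=r.calibration(n); print(n,c["mtx"].tolist(),c["k1"],c["pose"].round(3).tolist())
s=r.read_state();print({k:s[k] for k in("time","tcp_pos","tcp_rot","gripper_width","ft_force")})
E
```

```text
pics
side [[480.3484202366194, 0.0, 316.67292275749793], [0.0, 480.3484202366194, 248.95363323125144], [0.0, 0.0, 1.0]] -0.13372766715839499 [[0.999, -0.036, 0.021, 0.628], [-0.04, -0.71, 0.703, -0.666], [-0.01, -0.703, -0.711, 0.802], [0.0, 0.0, 0.0, 1.0]]
top [[522.7945689513388, 0.0, 330.7513954959268], [0.0, 522.7945689513388, 244.19718157790226], [0.0, 0.0, 1.0]] -0.0760219115126071 [[0.028, -0.998, 0.064, 0.577], [-1.0, -0.027, 0.01, 0.022], [-0.008, -0.064, -0.998, 0.954], [0.0, 0.0, 0.0, 1.0]]
{'time': 0.1, 'tcp_pos': array([0.24257027, 0.57564341, 0.22182429]), 'tcp_rot': array([ 1.98059033e-01,  9.80189890e-01, -6.26818323e-04, -8.22360789e-05]), 'gripper_width': 0.08695959973776257, 'ft_force': array([ 0.67289696,  0.81002569, -0.50562748])}
```

View pics/side0.png

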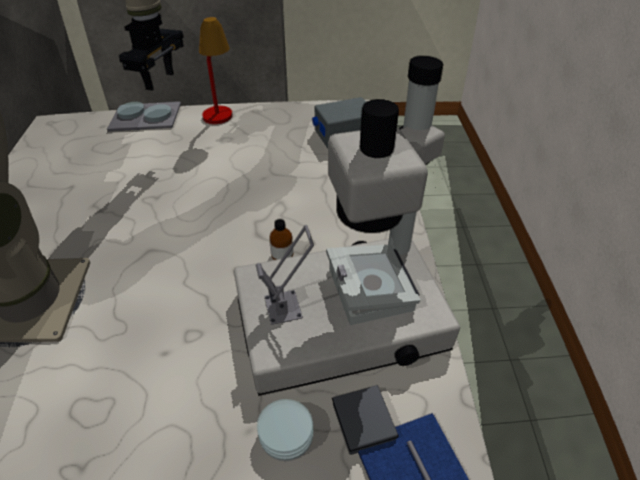

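View pics/top0.png

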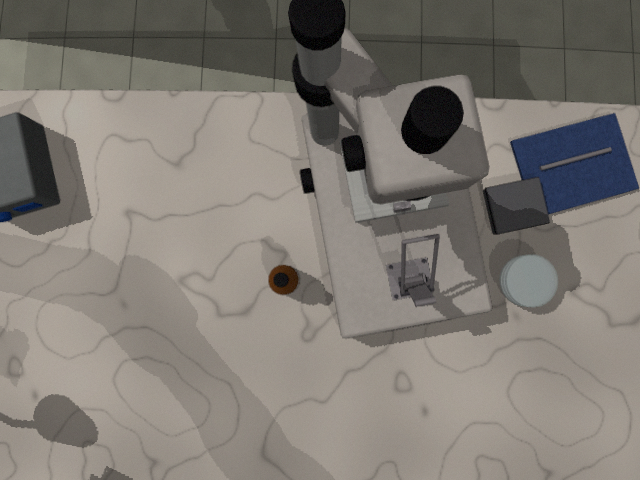

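The side view shows the base with its front-left top corner near (236,265), the lever and loop around (265–310, 230–300), and the keeper near (342,270). The top view shows the base corners at (342,337) and (492,312), the loop bar near (421,238), and the keeper near (403,207). I'll zoom in on both.

Run:
```python
import cv2
a=cv2.imread("pics/side0.png")[215:335,225:385]; cv2.imwrite("pics/s1.png",cv2.resize(a,None,fx=5,fy=5,interpolation=cv2.INTER_CUBIC))
a=cv2.imread("pics/top0.png")[190:340,320:500]; cv2.imwrite("pics/t1.png",cv2.resize(a,None,fx=4,fy=4,interpolation=cv2.INTER_CUBIC))
```

```text
(no output)
```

View pics/s1.png

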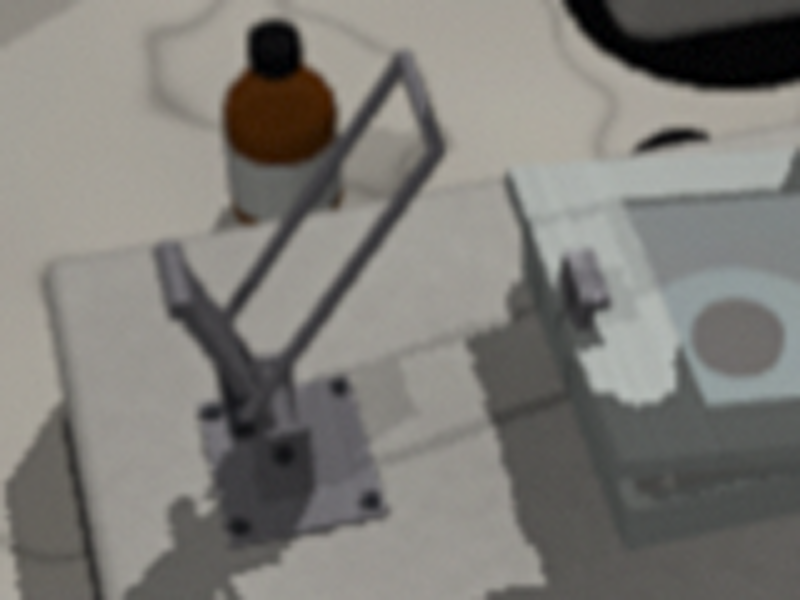

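View pics/t1.png

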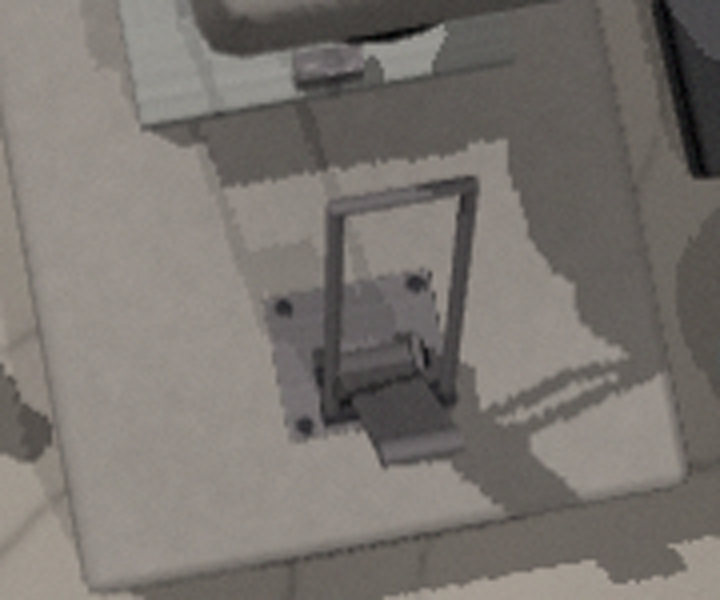

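Side crop (×5, offset 225,215): bar ends at (402,55) and (438,147), lever tip about (172,277), keeper lip about (590,278), plate screws at (340,387), (370,500), (210,412) and (238,527). Top crop (×4, offset 320,190): bar ends at (333,205) and (472,182), tip about (422,452), keeper about (330,62), screws at (284,307), (416,283) and (304,426), base front corners at (92,588) and (687,478).

```bash
cat > h.py <<'E'
import numpy as np, cv2
from bench import r
from scipy.spatial.transform import Rotation as R
C={n:r.calibration(n) for n in("side","top")}
CR={"side":(225,215,5),"top":(320,190,4)}
def ray(n,p,crop=None):
    ox,oy,s=crop or CR[n]; u=np.array([ox,oy])+(np.array(p)+.5)/s-.5
    c=C[n]; q=cv2.undistortPoints(u.reshape(1,1,2).astype(float),c["mtx"],np.array([c["k1"],0,0,0.]))[0,0]
    return c["pose"][:3,3],c["pose"][:3,:3]@[q[0],q[1],1]
def plane(n,p,z,crop=None):
    o,d=ray(n,p,crop); return o+d*(z-o[2])/d[2]
def tri(ps,pt,cs=None,ct=None):
    o1,d1=ray("side",ps,cs);o2,d2=ray("top",pt,ct)
    t=np.linalg.lstsq(np.c_[d1,-d2],o2-o1,rcond=None)[0]; a=o1+d1*t[0];b=o2+d2*t[1]
    return (a+b)/2,np.linalg.norm(a-b)
def proj(n,P):
    c=C[n];T=np.linalg.inv(c["pose"]);q=T[:3,:3]@P+T[:3,3]
    return cv2.projectPoints(q.reshape(1,1,3),np.zeros(3),np.zeros(3),c["mtx"],np.array([c["k1"],0,0,0.]))[0].ravel()
E
python3 - <<'E'
from h import *
np.set_printoptions(precision=4,suppress=True)
for k,a,b in[("barL",(402,55),(333,205)),("barR",(438,147),(472,182)),("tip",(172,277),(422,452)),("keeptop",(590,278),(330,62)),
 ("sBL",(340,387),(284,307)),("sBL?",(340,387),(284,307)),("sBR",(370,500),(416,283)),("sFL",(210,412),(304,426))]:
    print(k,*tri(a,b))
for k,p in[("FL",(92,588)),("FR",(687,478))]: print(k,plane("top",p,.078))
for k,p in[("BL",(340,387)),("BR",(370,500)),("FL",(210,412)),("FR",(238,527))]: print("side",k,plane("side",p,.084))
for k,p in[("BL",(284,307)),("BR",(416,283)),("FL",(304,426))]: print("top",k,plane("top",p,.084))
E
```

```text
barL [ 0.6276 -0.0674  0.2538] 0.0029621027224425818
barR [ 0.6374 -0.1138  0.2553] 0.0012012638888807276
tip [ 0.5445 -0.1093  0.1926] 0.0002631108999220959
keeptop [ 0.692  -0.0785  0.1501] 0.0004530830505864611
sBL [ 0.598  -0.0697  0.0826] 0.0014155353865836523
sBL? [ 0.598  -0.0697  0.0826] 0.0014155353865836523
sBR [ 0.6091 -0.1246  0.0825] 0.00202634326280577
sFL [ 0.5482 -0.0792  0.0818] 0.0024664620804500433
FL [0.4798 0.0072 0.078 ]
FR [ 0.5316 -0.2409  0.078 ]
side BL [ 0.5973 -0.0709  0.084 ]
side BR [ 0.6082 -0.1259  0.084 ]
side FL [ 0.5473 -0.081   0.084 ]
side FR [ 0.5593 -0.1361  0.084 ]
top BL [ 0.5986 -0.0695  0.084 ]
top BR [ 0.6101 -0.1243  0.084 ]
top FL [ 0.5495 -0.0788  0.084 ]
```

```bash
cat >> h.py <<'E'
O=np.array([.6915,-.0783,0]); YAW=np.radians(11.7); RM=R.from_euler("z",YAW)
def w(p): return O+RM.apply(p)
def m(p): return RM.inv().apply(np.array(p)-O)
def tool(beta,tilt):  # degrees: fingers' heading turned right of scope x by beta, tilt from vertical
    b=YAW-np.radians(beta);t=np.radians(tilt)
    z=np.array([np.cos(b)*np.sin(t),np.sin(b)*np.sin(t),-np.cos(t)]); y=np.array([-np.sin(b),np.cos(b),0])
    return R.from_matrix(np.c_[np.cross(y,z),y,z])
def go(p,beta,tilt):
    s=r.read_state(); q=R.from_quat(s["tcp_rot"]); 
    d=q.inv().apply(w(p)-s["tcp_pos"])/.15; a=(q.inv()*tool(beta,tilt)).as_rotvec()/(np.pi/2)
    print("d",d.round(3),"a",a.round(3))
def st():
    s=r.read_state(); q=R.from_quat(s["tcp_rot"]).as_matrix()
    print("t",s["time"],"scope",m(s["tcp_pos"]).round(4),"w",s["tcp_pos"].round(4),"z",RM.inv().apply(q[:,2]).round(3),"F",RM.inv().apply(s["ft_force"]).round(1),"g",round(s["gripper_width"],4),"q",s["joints"].round(2))
E
python3 -c "
from h import *
st();go([0,.20,.28],75,35);go([.005,.062,.2],75,35)
print(m(plane('top',(283,280),.105,(0,0,1))))"
```

```text
t 0.1 scope [-0.307   0.7314  0.2218] w [0.2426 0.5756 0.2218] z [-0.001 -0.001 -1.   ] F [ 0.8  0.7 -0.5] g 0.087 q [-1.19  0.33 -0.06  1.46  0.02  1.35 -0.09]
d [-3.695 -1.758 -0.385] a [ 0.136 -0.372  0.435]
d [-4.244 -2.496  0.149] a [ 0.136 -0.372  0.435]
[-0.08022562  0.2055659   0.105     ]
```

>>> step_arm(increments=[{"claw": 1,"dx": -0.4,"dy": -0.2,"dz": -0.1},{"claw": 1,"dx": -0.8,"dy": -0.4,"dz": -0.2},{"claw": 1,"dx": -1,"dy": -0.48,"dz": -0.2}])

```text
$.increments[0]: bad value
```

>>> step_arm(increments=[{"claw": 1,"dx": -0.4,"dy": -0.2,"dz": -0.1},{"claw": 1,"dx": -0.8,"dy": -0.4,"dz": -0.2},{"claw": 1,"dx": -1,"dy": -0.48,"dz": -0.2}])

```text
$.increments[0]: bad value
```

```bash
python3 -c "
from h import *
st();go([-.03,.26,.30],75,35)"
```

```text
t 0.1 scope [-0.307   0.7314  0.2218] w [0.2426 0.5756 0.2218] z [-0.001 -0.001 -1.   ] F [ 0.8  0.7 -0.5] g 0.087 q [-1.19  0.33 -0.06  1.46  0.02  1.35 -0.09]
d [-3.303 -1.542 -0.519] a [ 0.136 -0.372  0.435]
```

Rows probably need all seven fields.

>>> step_arm(increments=[{"claw": 1,"dx": -0.4,"dy": -0.2,"dz": -0.1,"ax": 0,"ay": 0,"az": 0},{"claw": 1,"dx": -0.8,"dy": -0.4,"dz": -0.2,"ax": 0,"ay": 0,"az": 0},{"claw": 1,"dx": -1,"dy": -0.48,"dz": -0.25,"ax": 0,"ay": 0,"az": 0}])

```text
time: 0.48
tcp_pos: [0.3548, 0.449, 0.2605]
tcp_rot: [0.199, 0.98, -0.0, 0.0]
ft_force: [1.0, 0.4, 0.0]
gripper_width: 0.0651
```

>>> step_arm(increments=[{"claw": 1,"dx": -0.4,"dy": -0.2,"dz": -0.1,"ax": 0,"ay": 0,"az": 0},{"claw": 1,"dx": -0.8,"dy": -0.4,"dz": -0.2,"ax": 0,"ay": 0,"az": 0},{"claw": 1,"dx": -1,"dy": -0.48,"dz": -0.25,"ax": 0,"ay": 0,"az": 0}])

```text
time: 0.85
tcp_pos: [0.4649, 0.3241, 0.2981]
tcp_rot: [0.199, 0.98, -0.0, 0.0]
ft_force: [0.3, 0.4, 0.2]
gripper_width: 0.0352
```

```bash
python3 -c "
from h import *
st();go([-.03,.26,.30],75,35)"
```

```text
t 0.85 scope [-0.1403  0.4399  0.2981] w [0.4649 0.3241 0.2981] z [ 0. -0. -1.] F [0.4 0.4 0.2] g 0.0352 q [-0.81  0.17  0.14  1.51 -0.02  1.47  0.5 ]
d [-1.287 -0.568 -0.012] a [ 0.137 -0.372  0.434]
```

>>> step_arm(increments=[{"claw": 1,"dx": -0.25,"dy": -0.1,"dz": 0,"ax": 0.027,"ay": -0.074,"az": 0.087},{"claw": 1,"dx": -0.5,"dy": -0.2,"dz": 0,"ax": 0.055,"ay": -0.149,"az": 0.174},{"claw": 1,"dx": -0.75,"dy": -0.3,"dz": 0,"ax": 0.082,"ay": -0.223,"az": 0.26},{"claw": 1,"dx": -0.9,"dy": -0.4,"dz": 0,"ax": 0.11,"ay": -0.298,"az": 0.347},{"claw": 1,"dx": -1,"dy": -0.5,"dz": 0,"ax": 0.137,"ay": -0.372,"az": 0.434}])

```text
time: 1.48
tcp_pos: [0.5727, 0.1984, 0.2976]
tcp_rot: [0.502, 0.811, -0.158, 0.258]
ft_force: [-0.5, 1.0, 0.6]
gripper_width: 0.0002
```

```bash
python3 -c "
from h import *
st();go([.003,.16,.24],75,35);go([.003,.062,.19],75,35)"
```

```text
t 1.475 scope [-0.0602  0.2951  0.2976] w [0.5727 0.1984 0.2976] z [ 0.149 -0.557 -0.817] F [-0.3  1.   0.6] g 0.0002 q [-0.95  0.3   0.26  1.49  0.52  1.52 -0.3 ]
d [-0.578  0.176  0.878] a [-0.     0.002 -0.002]
d [-0.902  0.008  1.514] a [-0.     0.002 -0.002]
```

>>> step_arm(increments=[{"claw": 1,"dx": -0.3,"dy": 0.09,"dz": 0.4,"ax": 0,"ay": 0,"az": 0},{"claw": 1,"dx": -0.58,"dy": 0.18,"dz": 0.75,"ax": 0,"ay": 0,"az": 0},{"claw": 1,"dx": -0.58,"dy": 0.18,"dz": 0.88,"ax": 0,"ay": 0,"az": 0}])

```text
time: 1.85
tcp_pos: [0.6638, 0.0765, 0.2388]
tcp_rot: [0.501, 0.811, -0.158, 0.256]
ft_force: [0.3, 0.6, 0.1]
gripper_width: 0.0006
```

>>> step_arm(increments=[{"claw": 1,"dx": -0.15,"dy": -0.08,"dz": 0.3,"ax": 0,"ay": 0,"az": 0},{"claw": 1,"dx": -0.32,"dy": -0.17,"dz": 0.64,"ax": 0,"ay": 0,"az": 0},{"claw": 1,"dx": -0.32,"dy": -0.17,"dz": 0.64,"ax": 0,"ay": 0,"az": 0}])

```text
time: 2.22
tcp_pos: [0.6807, -0.0219, 0.186]
tcp_rot: [0.502, 0.811, -0.161, 0.254]
ft_force: [-0.5, 0.9, 0.2]
gripper_width: -0.0001
```

```bash
python3 -c "
from h import *
st();go([.003,.06,.14],75,35);go([.003,.06,.115],75,35)"
```

```text
t 2.225 scope [0.0009 0.0574 0.186 ] w [ 0.6807 -0.0219  0.186 ] z [ 0.141 -0.557 -0.819] F [-0.3  1.   0.2] g -0.0001 q [-0.64  0.39  0.38  1.64  0.53  1.1  -0.07]
d [0.187 0.02  0.244] a [-0.005  0.001 -0.001]
d [0.282 0.021 0.38 ] a [-0.005  0.001 -0.001]
```

>>> step_arm(increments=[{"claw": 1,"dx": 0.09,"dy": 0,"dz": 0.12,"ax": 0,"ay": 0,"az": 0},{"claw": 1,"dx": 0.18,"dy": 0.02,"dz": 0.24,"ax": 0,"ay": 0,"az": 0},{"claw": 1,"dx": 0.22,"dy": 0.02,"dz": 0.29,"ax": 0,"ay": 0,"az": 0},{"claw": 1,"dx": 0.25,"dy": 0.02,"dz": 0.34,"ax": 0,"ay": 0,"az": 0},{"claw": 1,"dx": 0.25,"dy": 0.02,"dz": 0.34,"ax": 0,"ay": 0,"az": 0}])

```text
time: 2.85
tcp_pos: [0.6843, -0.0122, 0.1243]
tcp_rot: [0.499, 0.813, -0.158, 0.256]
ft_force: [-0.4, -1.0, 1.1]
gripper_width: 0.0003
```

```bash
python3 -c "
from h import *
st();go([.003,.06,.115],75,35)"
```

```text
t 2.85 scope [0.0064 0.0661 0.1243] w [ 0.6843 -0.0122  0.1243] z [ 0.149 -0.553 -0.82 ] F [-0.6 -0.9  1.1] g 0.0003 q [-0.64  0.47  0.37  1.68  0.53  1.   -0.13]
d [ 0.008 -0.032  0.07 ] a [ 0.    -0.     0.002]
```

>>> step_arm(increments=[{"claw": 1,"dx": 0.01,"dy": -0.01,"dz": 0.025,"ax": 0,"ay": 0,"az": 0},{"claw": 1,"dx": 0.02,"dy": -0.03,"dz": 0.05,"ax": 0,"ay": 0,"az": 0},{"claw": 1,"dx": 0.03,"dy": -0.03,"dz": 0.07,"ax": 0,"ay": 0,"az": 0}])

```text
time: 3.22
tcp_pos: [0.6843, -0.0148, 0.1185]
tcp_rot: [0.5, 0.812, -0.155, 0.258]
ft_force: [-18.3, 12.7, 45.6]
gripper_width: 0.0005
```

```bash
python3 -c "
from h import *
st()
for n,(x,y) in{'side':(225,195),'top':(320,170)}.items():
    cv2.imwrite(f'pics/{n}2.png',r.grab_frame(n)[y:y+150,x:x+200])
a=np.hstack([cv2.resize(cv2.imread(f'pics/{n}2.png'),None,fx=3,fy=3,interpolation=cv2.INTER_CUBIC)[:,:400*3//3*3//3+0] if 0 else cv2.resize(cv2.imread(f'pics/{n}2.png'),(400,300),interpolation=cv2.INTER_CUBIC) for n in('side','top')])
cv2.imwrite('pics/c2.png',a)"
```

```text
t 3.225 scope [0.0059 0.0636 0.1185] w [ 0.6843 -0.0148  0.1185] z [ 0.156 -0.553 -0.818] F [-15.4  16.1  45.6] g 0.0005 q [-0.64  0.47  0.37  1.69  0.54  0.97 -0.15]
```

View pics/c2.png

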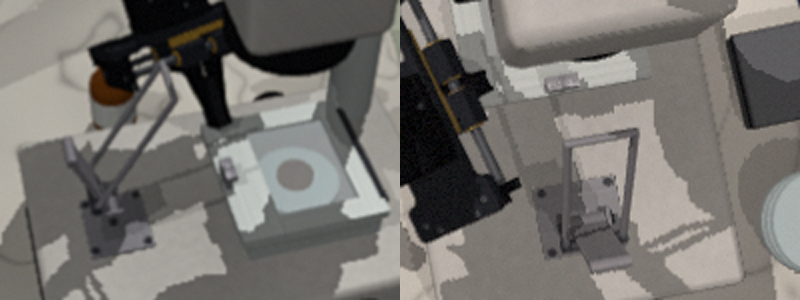

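The picture shows the cover shut flush, with the closed fingers on its left front corner (45 N) and the loop and lever undisturbed. Now back off, reorient and go to the loop.

>>> step_arm(increments=[{"claw": 1,"dx": -0.06,"dy": 0.02,"dz": -0.12,"ax": 0,"ay": 0,"az": 0},{"claw": 1,"dx": -0.06,"dy": 0.05,"dz": -0.5,"ax": 0,"ay": 0,"az": 0},{"claw": 0.6,"dx": -0.06,"dy": 0.0,"dz": -0.9,"ax": 0,"ay": 0,"az": 0},{"claw": 0.3,"dx": -0.06,"dy": -0.3,"dz": -1,"ax": 0,"ay": 0,"az": 0},{"claw": 0,"dx": -0.06,"dy": -0.5,"dz": -1,"ax": 0,"ay": 0,"az": 0}])

```text
time: 3.95
tcp_pos: [0.5782, 0.0196, 0.2431]
tcp_rot: [0.5, 0.812, -0.156, 0.256]
ft_force: [-0.3, -0.2, 0.1]
gripper_width: 0.0227
```

```bash
python3 -c "
from h import *
st();go([-.16,.12,.34],0,35)"
```

```text
t 3.95 scope [-0.0911  0.1189  0.2431] w [0.5782 0.0196 0.2431] z [ 0.151 -0.552 -0.82 ] F [-0.3 -0.1  0.1] g 0.0227 q [-0.79  0.14  0.35  1.8   0.6   1.26 -0.18]
d [-0.266 -0.44  -0.603] a [-0.476  0.    -0.682]
```

>>> step_arm(increments=[{"claw": 0,"dx": -0.09,"dy": -0.14,"dz": -0.2,"ax": 0,"ay": 0,"az": 0},{"claw": 0,"dx": -0.27,"dy": -0.44,"dz": -0.6,"ax": -0.06,"ay": 0,"az": -0.086},{"claw": 0,"dx": -0.27,"dy": -0.44,"dz": -0.6,"ax": -0.12,"ay": 0,"az": -0.172},{"claw": 0,"dx": -0.27,"dy": -0.44,"dz": -0.6,"ax": -0.18,"ay": 0,"az": -0.258},{"claw": 0,"dx": -0.27,"dy": -0.44,"dz": -0.6,"ax": -0.24,"ay": 0,"az": -0.344}])

```text
time: 4.58
tcp_pos: [0.5116, 0.0059, 0.3391]
tcp_rot: [0.208, 0.931, -0.065, 0.293]
ft_force: [0.3, -0.1, 1.4]
gripper_width: 0.0726
```

```bash
python3 -c "
from h import *
st();go([-.15,.0,.32],0,35)"
```

```text
t 4.575 scope [-0.1591  0.1189  0.3391] w [0.5116 0.0059 0.3391] z [ 0.459 -0.344 -0.819] F [ 0.3 -0.1  1.4] g 0.0726 q [-0.87 -0.4   0.35  2.04  0.68  1.19  0.44]
d [-0.356 -0.598  0.404] a [-0.235 -0.    -0.336]
```

>>> step_arm(increments=[{"claw": 0,"dx": -0.1,"dy": -0.15,"dz": 0.1,"ax": -0.06,"ay": 0,"az": -0.085},{"claw": 0,"dx": -0.2,"dy": -0.3,"dz": 0.2,"ax": -0.12,"ay": 0,"az": -0.17},{"claw": 0,"dx": -0.3,"dy": -0.45,"dz": 0.3,"ax": -0.18,"ay": 0,"az": -0.255},{"claw": 0,"dx": -0.36,"dy": -0.6,"dz": 0.4,"ax": -0.235,"ay": 0,"az": -0.336},{"claw": 0,"dx": -0.36,"dy": -0.6,"dz": 0.4,"ax": -0.235,"ay": 0,"az": -0.336}])

```text
time: 5.2
tcp_pos: [0.544, -0.111, 0.3205]
tcp_rot: [-0.096, 0.949, 0.03, 0.299]
ft_force: [-0.5, 0.3, -0.7]
gripper_width: 0.087
```

```bash
python3 -c "
from h import *
st();go([-.0728,0,.2117],0,35)"
```

```text
t 5.2 scope [-0.1511 -0.0021  0.3205] w [ 0.544  -0.111   0.3205] z [ 0.573 -0.002 -0.819] F [-0.4  0.4 -0.7] g 0.087 q [-0.72 -0.48  0.76  2.02  0.21  0.89  1.76]
d [-0.012  0.016  0.893] a [-0.001 -0.    -0.002]
```

>>> step_arm(increments=[{"claw": 0,"dx": 0,"dy": 0.01,"dz": 0.3,"ax": 0,"ay": 0,"az": 0},{"claw": 0,"dx": -0.01,"dy": 0.015,"dz": 0.6,"ax": 0,"ay": 0,"az": 0},{"claw": 0,"dx": -0.01,"dy": 0.015,"dz": 0.89,"ax": 0,"ay": 0,"az": 0},{"claw": 0,"dx": -0.01,"dy": 0.015,"dz": 0.89,"ax": 0,"ay": 0,"az": 0}])

```text
time: 5.7
tcp_pos: [0.6191, -0.0906, 0.2094]
tcp_rot: [-0.096, 0.95, 0.029, 0.296]
ft_force: [0.1, 0.5, 0.3]
gripper_width: 0.087
```

```bash
python3 -c "
from h import *
st()
a=[]
for n,(x,y) in{'side':(225,195),'top':(340,170)}.items():
    f=r.grab_frame(n); cv2.imwrite(f'pics/{n}3.png',f); a.append(cv2.resize(f[y:y+150,x:x+133],(400,450),interpolation=cv2.INTER_CUBIC))
cv2.imwrite('pics/c3.png',np.hstack(a))"
```

```text
t 5.7 scope [-0.0733  0.0026  0.2094] w [ 0.6191 -0.0906  0.2094] z [ 0.569 -0.003 -0.823] F [0.2 0.4 0.3] g 0.087 q [-1.09 -0.21  1.21  2.06 -0.02  0.59  1.96]
```

View pics/c3.png

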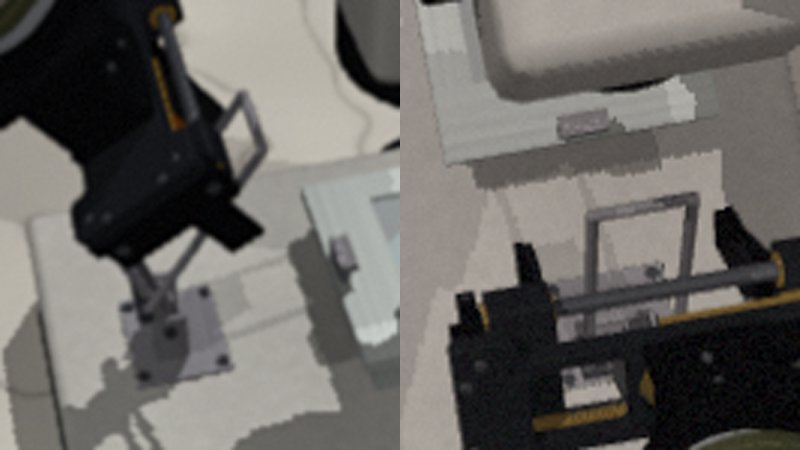

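Fingers straddle the loop (rods at 590 and 690, finger tips at 540 and 720), so the loop sits slightly right of centre. Shift 3 mm and close.

>>> step_arm(increments=[{"claw": 0.1,"dx": 0,"dy": -0.02,"dz": 0,"ax": 0,"ay": 0,"az": 0},{"claw": 1,"dx": 0,"dy": -0.02,"dz": 0,"ax": 0,"ay": 0,"az": 0},{"claw": 1,"dx": 0,"dy": -0.02,"dz": 0,"ax": 0,"ay": 0,"az": 0},{"claw": 1,"dx": 0,"dy": -0.02,"dz": 0,"ax": 0,"ay": 0,"az": 0},{"claw": 1,"dx": 0,"dy": -0.02,"dz": 0,"ax": 0,"ay": 0,"az": 0}])

```text
time: 6.42
tcp_pos: [0.6206, -0.0945, 0.212]
tcp_rot: [-0.095, 0.949, 0.03, 0.299]
ft_force: [-0.5, -1.0, 0.6]
gripper_width: 0.0508
```

```bash
cat >> h.py <<'E'
def arc(es,px=-.1305,pz=.1353,rho=.100,g=.012,tilts=None,ext=0):
    s=r.read_state();q=R.from_quat(s["tcp_rot"]);y=m(s["tcp_pos"])[1]
    for i,e in enumerate(es):
        e_=np.radians(e);t=35 if tilts is None else tilts[i];tr=np.radians(t)
        P=np.array([px+(rho+ext)*np.cos(e_)+g*np.sin(tr),y,pz+(rho+ext)*np.sin(e_)-g*np.cos(tr)])
        print(e,P.round(4),"d",(q.inv().apply(w(P)-s["tcp_pos"])/.15).round(3),"a",((q.inv()*tool(0,t)).as_rotvec()/(np.pi/2)).round(3))
E
python3 -c "
from h import *
st();arc([59.5,55,50,45,40,35,30])"
```

```text
t 6.425 scope [-0.0728 -0.0015  0.212 ] w [ 0.6206 -0.0945  0.212 ] z [ 0.572 -0.003 -0.82 ] F [-0.7 -0.9  0.6] g 0.0508 q [-1.09 -0.21  1.22  2.06 -0.02  0.59  1.97]
59.5 [-0.0729 -0.0015  0.2116] d [ 0.002 -0.     0.002] a [-0.002 -0.001 -0.002]
55 [-0.0663 -0.0015  0.2074] d [-0.018  0.     0.05 ] a [-0.002 -0.001 -0.002]
50 [-0.0593 -0.0015  0.2021] d [-0.035  0.     0.106] a [-0.002 -0.001 -0.002]
45 [-0.0529 -0.0015  0.1962] d [-0.048  0.001  0.162] a [-0.002 -0.001 -0.002]
40 [-0.047  -0.0015  0.1897] d [-0.056  0.001  0.22 ] a [-0.002 -0.001 -0.002]
35 [-0.0417 -0.0015  0.1828] d [-0.058  0.001  0.278] a [-0.002 -0.001 -0.002]
30 [-0.037  -0.0015  0.1755] d [-0.056  0.001  0.336] a [-0.002 -0.001 -0.002]
```

>>> step_arm(increments=[{"claw": 1,"dx": -0.018,"dy": 0,"dz": 0.05,"ax": 0,"ay": 0,"az": 0},{"claw": 1,"dx": -0.035,"dy": 0,"dz": 0.106,"ax": 0,"ay": 0,"az": 0},{"claw": 1,"dx": -0.048,"dy": 0,"dz": 0.162,"ax": 0,"ay": 0,"az": 0},{"claw": 1,"dx": -0.056,"dy": 0,"dz": 0.22,"ax": 0,"ay": 0,"az": 0},{"claw": 1,"dx": -0.058,"dy": 0,"dz": 0.278,"ax": 0,"ay": 0,"az": 0}])

```text
time: 7.05
tcp_pos: [0.6519, -0.0882, 0.1828]
tcp_rot: [-0.095, 0.949, 0.029, 0.299]
ft_force: [0.6, -0.1, 4.4]
gripper_width: 0.0508
```

```bash
python3 -c "
from h import *
st();arc([35,30,25,20,15,12])"
```

```text
t 7.05 scope [-0.0408 -0.0016  0.1828] w [ 0.6519 -0.0882  0.1828] z [ 0.573 -0.004 -0.82 ] F [ 0.6 -0.3  4.4] g 0.0508 q [-0.98  0.16  1.26  2.02 -0.72  0.61  2.51]
35 [-0.0417 -0.0016  0.1828] d [ 0.005 -0.    -0.004] a [-0.003 -0.001 -0.001]
30 [-0.037  -0.0016  0.1755] d [0.007 0.    0.054] a [-0.003 -0.001 -0.001]
25 [-0.033  -0.0016  0.1677] d [0.015 0.    0.112] a [-0.003 -0.001 -0.001]
20 [-0.0296 -0.0016  0.1597] d [0.027 0.001 0.169] a [-0.003 -0.001 -0.001]
15 [-0.027  -0.0016  0.1514] d [0.044 0.001 0.224] a [-0.003 -0.001 -0.001]
12 [-0.0258 -0.0016  0.1463] d [0.057 0.001 0.257] a [-0.003 -0.001 -0.001]
```

```bash
python3 -c "
from h import *
arc([33,30,26,22,18],tilts=[33,31,29,27,25])"
```

```text
33 [-0.0401 -0.0016  0.1797] d [0.008 0.    0.02 ] a [-0.003  0.021 -0.002]
30 [-0.0377 -0.0016  0.175 ] d [0.013 0.    0.054] a [-0.003  0.044 -0.002]
26 [-0.0348 -0.0016  0.1686] d [0.021 0.    0.1  ] a [-0.003  0.066 -0.002]
22 [-0.0323 -0.0016  0.1621] d [0.033 0.001 0.146] a [-0.003  0.088 -0.002]
18 [-0.0303 -0.0016  0.1553] d [0.047 0.001 0.19 ] a [-0.003  0.11  -0.002]
```

>>> step_arm(increments=[{"claw": 1,"dx": 0.008,"dy": 0,"dz": 0.02,"ax": 0,"ay": 0.021,"az": 0},{"claw": 1,"dx": 0.013,"dy": 0,"dz": 0.054,"ax": 0,"ay": 0.044,"az": 0},{"claw": 1,"dx": 0.021,"dy": 0,"dz": 0.1,"ax": 0,"ay": 0.066,"az": 0},{"claw": 1,"dx": 0.033,"dy": 0,"dz": 0.146,"ax": 0,"ay": 0.088,"az": 0},{"claw": 1,"dx": 0.047,"dy": 0,"dz": 0.19,"ax": 0,"ay": 0.11,"az": 0}])

```text
time: 7.68
tcp_pos: [0.6617, -0.086, 0.1552]
tcp_rot: [-0.098, 0.971, 0.021, 0.215]
ft_force: [0.2, -0.7, 1.9]
gripper_width: 0.0509
```

```bash
python3 -c "
from h import *
st();arc([18,14,11,8],tilts=[25]*4)
a=[]
for n,(x,y) in{'side':(245,195),'top':(340,170)}.items():
    f=r.grab_frame(n); cv2.imwrite(f'pics/{n}4.png',f); a.append(cv2.resize(f[y:y+150,x:x+133],(400,450),interpolation=cv2.INTER_CUBIC))
cv2.imwrite('pics/c4.png',np.hstack(a))"
```

```text
t 7.675 scope [-0.0308 -0.0015  0.1552] w [ 0.6617 -0.086   0.1552] z [ 0.422 -0.003 -0.907] F [ 0.1 -0.8  1.9] g 0.0509 q [-0.83  0.38  1.17  1.88 -0.76  0.82  2.46]
18 [-0.0303 -0.0015  0.1553] d [-0.003  0.     0.001] a [-0.002 -0.    -0.002]
14 [-0.0284 -0.0015  0.1486] d [0.004 0.    0.047] a [-0.002 -0.    -0.002]
11 [-0.0273 -0.0015  0.1435] d [0.012 0.    0.081] a [-0.002 -0.    -0.002]
8 [-0.0264 -0.0015  0.1383] d [0.021 0.    0.114] a [-0.002 -0.    -0.002]
```

View pics/c4.png

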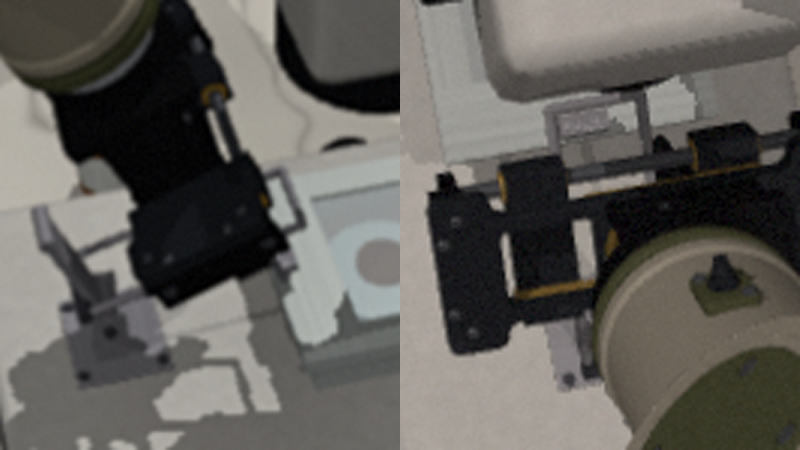

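The loop is held with its bar above the keeper: bar ends at (270,172) and (300,222) in the side half, (550,108) and (645,95) in the top half. The keeper is at about (581,122).

```bash
python3 -c "
from h import *
S=(245,195,3);T=(340,170,3)
for a,b in[((270,172),(150,108)),((300,222),(245,95)),((285,197),(197,101))]:
    P,e=tri(a,b,S,T);print(m(P).round(4),round(e,4))
print(m(plane('top',(181,122),.131,T)),m(plane('side',(285,262),.131,S)))
p=np.array([-.1305,.1353]);b=p+.139*np.array([np.cos(np.radians(18)),np.sin(np.radians(18))]);print('expect',b)
"
```

```text
[-0.0043  0.023   0.1769] 0.0088
[-0.0031 -0.0247  0.1814] 0.0017
[-0.0034 -0.0008  0.1786] 0.0054
[-0.00466709  0.00166179  0.131     ] [-0.00776781 -0.01056433  0.131     ]
expect [0.00169686 0.17825336]
```

```bash
cat >> h.py <<'E'
from scipy.optimize import brentq
def bars(Bs,tilts,back=.039,g=.012):
    s=r.read_state();q=R.from_quat(s["tcp_rot"]);y=m(s["tcp_pos"])[1]
    pin=lambda th: np.array([-.115-.028*np.cos(th-.1745),.112+.028*np.sin(th-.1745)])
    for B,t in zip(Bs,tilts):
        B=np.array(B); f=lambda th:np.linalg.norm(B-pin(th))-.139
        th=brentq(f,.3,1.9); d=(B-pin(th))/.139; G=B-back*d; tr=np.radians(t)
        P=np.array([G[0]+g*np.sin(tr),y,G[1]-g*np.cos(tr)])
        print(B,"th",round(th,2),"e",np.degrees(np.arctan2(d[1],d[0])).round(1),"P",P.round(4),"d",(q.inv().apply(w(P)-s["tcp_pos"])/.15).round(3),"a",((q.inv()*tool(0,t)).as_rotvec()/(np.pi/2)).round(3))
E
python3 -c "
from h import *
bars([(.0017,.1783),(.006,.168),(.010,.157),(.012,.148),(.013,.140),(.0135,.134),(.0135,.127),(.0135,.120)],[25]*8)"
```

```text
[0.0017 0.1783] th 1.16 e 18.0 P [-0.0303 -0.0015  0.1554] d [-0.004  0.    -0.002] a [-0.002 -0.001 -0.001]
[0.006 0.168] th 1.21 e 13.3 P [-0.0269 -0.0015  0.1482] d [-0.004  0.     0.051] a [-0.002 -0.001 -0.001]
[0.01  0.157] th 1.28 e 8.3 P [-0.0235 -0.0015  0.1405] d [-0.003  0.     0.107] a [-0.002 -0.001 -0.001]
[0.012 0.148] th 1.32 e 4.3 P [-0.0218 -0.0015  0.1342] d [0.004 0.001 0.15 ] a [-0.002 -0.001 -0.001]
[0.013 0.14 ] th 1.34 e 0.9 P [-0.0209 -0.0015  0.1285] d [0.015 0.001 0.187] a [-0.002 -0.001 -0.001]
[0.0135 0.134 ] th 1.36 e -1.6 P [-0.0204 -0.0015  0.1242] d [0.024 0.001 0.214] a [-0.002 -0.001 -0.001]
[0.0135 0.127 ] th 1.38 e -4.6 P [-0.0203 -0.0015  0.1192] d [0.037 0.001 0.244] a [-0.002 -0.001 -0.001]
[0.0135 0.12  ] th 1.41 e -7.6 P [-0.0201 -0.0015  0.1143] d [0.05  0.001 0.275] a [-0.002 -0.001 -0.001]
```

>>> step_arm(increments=[{"claw": 1,"dx": -0.004,"dy": 0,"dz": 0.025,"ax": 0,"ay": 0,"az": 0},{"claw": 1,"dx": -0.004,"dy": 0,"dz": 0.051,"ax": 0,"ay": 0,"az": 0},{"claw": 1,"dx": -0.003,"dy": 0,"dz": 0.107,"ax": 0,"ay": 0,"az": 0},{"claw": 1,"dx": 0.004,"dy": 0,"dz": 0.15,"ax": 0,"ay": 0,"az": 0},{"claw": 1,"dx": 0.008,"dy": 0,"dz": 0.165,"ax": 0,"ay": 0,"az": 0}])

```text
time: 8.4
tcp_pos: [0.6704, -0.0841, 0.1318]
tcp_rot: [-0.097, 0.971, 0.021, 0.215]
ft_force: [-2.6, -1.0, 1.8]
gripper_width: 0.0508
```

```bash
python3 -c "
from h import *
st();bars([(.013,.140),(.0135,.134),(.0135,.127),(.0135,.120)],[25]*8)
a=[]
for n,(x,y) in{'side':(275,215),'top':(360,180)}.items():
    f=r.grab_frame(n); cv2.imwrite(f'pics/{n}5.png',f); a.append(cv2.resize(f[y:y+90,x:x+80],(400,450),interpolation=cv2.INTER_CUBIC))
cv2.imwrite('pics/c5.png',np.hstack(a))"
```

```text
t 8.4 scope [-0.0219 -0.0014  0.1318] w [ 0.6704 -0.0841  0.1318] z [ 0.422 -0.002 -0.906] F [-2.8 -0.4  1.8] g 0.0508 q [-0.78  0.43  1.1   1.88 -0.82  0.79  2.5 ]
[0.013 0.14 ] th 1.34 e 0.9 P [-0.0209 -0.0014  0.1285] d [0.004 0.    0.023] a [-0.001 -0.    -0.002]
[0.0135 0.134 ] th 1.36 e -1.6 P [-0.0204 -0.0014  0.1242] d [0.012 0.    0.05 ] a [-0.001 -0.    -0.002]
[0.0135 0.127 ] th 1.38 e -4.6 P [-0.0203 -0.0014  0.1192] d [0.026 0.    0.08 ] a [-0.001 -0.    -0.002]
[0.0135 0.12  ] th 1.41 e -7.6 P [-0.0201 -0.0014  0.1143] d [0.039 0.    0.111] a [-0.001 -0.    -0.002]
```

View pics/c5.png

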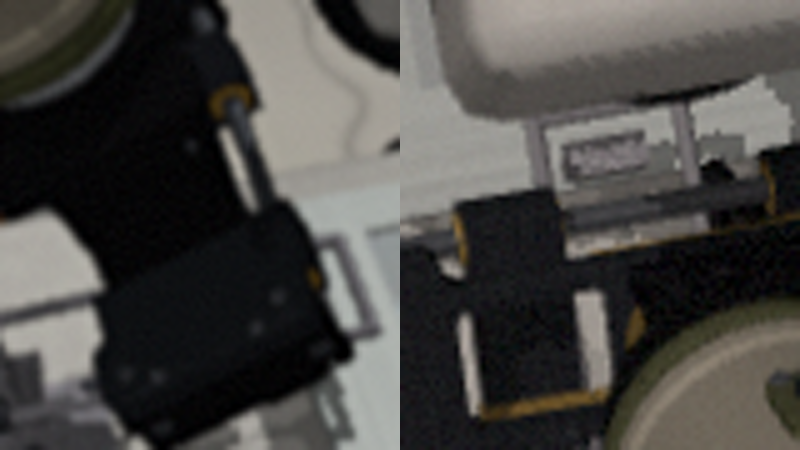

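Bar now sits behind the keeper in the top half (bar at rows ~110, keeper rear edge ~140), rods clear on both sides (548/675 against keeper 565–648). Lower it with a touch more forward, then pull back.

>>> step_arm(increments=[{"claw": 1,"dx": 0.0,"dy": 0,"dz": 0.025,"ax": 0,"ay": 0,"az": 0},{"claw": 1,"dx": 0.007,"dy": 0,"dz": 0.053,"ax": 0,"ay": 0,"az": 0},{"claw": 1,"dx": 0.02,"dy": 0,"dz": 0.082,"ax": 0,"ay": 0,"az": 0},{"claw": 1,"dx": 0.033,"dy": 0,"dz": 0.113,"ax": 0,"ay": 0,"az": 0},{"claw": 1,"dx": 0.033,"dy": 0,"dz": 0.113,"ax": 0,"ay": 0,"az": 0}])

```text
time: 9.12
tcp_pos: [0.6732, -0.0835, 0.1147]
tcp_rot: [-0.097, 0.971, 0.021, 0.216]
ft_force: [-1.1, -1.8, 1.1]
gripper_width: 0.0506
```

```bash
python3 -c "
from h import *
st();bars([(.0135,.120),(.0135,.118),(.008,.119),(.004,.119),(.002,.119),(-.002,.119)],[25]*8)"
```

```text
t 9.125 scope [-0.019  -0.0014  0.1147] w [ 0.6732 -0.0835  0.1147] z [ 0.423 -0.002 -0.906] F [-1.5 -1.5  1.1] g 0.0506 q [-0.74  0.45  1.06  1.89 -0.85  0.76  2.52]
[0.0135 0.12  ] th 1.41 e -7.6 P [-0.0201 -0.0014  0.1143] d [ 0.008 -0.    -0.001] a [-0.001  0.    -0.002]
[0.0135 0.118 ] th 1.42 e -8.5 P [-0.02   -0.0014  0.1129] d [ 0.011 -0.     0.008] a [-0.001  0.    -0.002]
[0.008 0.119] th 1.18 e -6.9 P [-0.0256 -0.0014  0.1128] d [ 0.045 -0.    -0.007] a [-0.001  0.    -0.002]
[0.004 0.119] th 0.98 e -5.5 P [-0.0298 -0.0014  0.1118] d [ 0.073 -0.    -0.013] a [-0.001  0.    -0.002]
[0.002 0.119] th 0.87 e -4.5 P [-0.0318 -0.0014  0.1112] d [ 0.087 -0.    -0.015] a [-0.001  0.    -0.002]
[-0.002  0.119] th 0.56 e -1.4 P [-0.0359 -0.0014  0.1091] d [ 0.118 -0.    -0.014] a [-0.001  0.    -0.002]
```

>>> step_arm(increments=[{"claw": 1,"dx": 0.011,"dy": 0,"dz": 0.01,"ax": 0,"ay": 0,"az": 0},{"claw": 1,"dx": 0.014,"dy": 0,"dz": 0.018,"ax": 0,"ay": 0,"az": 0},{"claw": 1,"dx": 0.014,"dy": 0,"dz": 0.018,"ax": 0,"ay": 0,"az": 0}])

```text
time: 9.5
tcp_pos: [0.6727, -0.0835, 0.1119]
tcp_rot: [-0.098, 0.971, 0.021, 0.216]
ft_force: [3.3, -1.3, 2.7]
gripper_width: 0.0511
```

>>> step_arm(increments=[{"claw": 1,"dx": 0.02,"dy": 0,"dz": -0.012,"ax": 0,"ay": 0,"az": 0},{"claw": 1,"dx": 0.035,"dy": 0,"dz": -0.018,"ax": 0,"ay": 0,"az": 0},{"claw": 1,"dx": 0.05,"dy": 0,"dz": -0.022,"ax": 0,"ay": 0,"az": 0}])

```text
time: 9.88
tcp_pos: [0.665, -0.0851, 0.1119]
tcp_rot: [-0.098, 0.971, 0.021, 0.216]
ft_force: [6.6, -2.1, -0.0]
gripper_width: 0.0509
```

```bash
python3 -c "
from h import *
st();bars([(.004,.119),(.002,.119),(-.002,.119)],[25]*8)"
```

```text
t 9.875 scope [-0.0274 -0.0013  0.1119] w [ 0.665  -0.0851  0.1119] z [ 0.424 -0.003 -0.906] F [ 6.1 -3.4 -0. ] g 0.0509 q [-0.74  0.43  1.06  1.92 -0.84  0.75  2.53]
[0.004 0.119] th 0.98 e -5.5 P [-0.0298 -0.0013  0.1118] d [ 0.015 -0.    -0.006] a [-0.002  0.001 -0.002]
[0.002 0.119] th 0.87 e -4.5 P [-0.0318 -0.0013  0.1112] d [ 0.029 -0.    -0.008] a [-0.002  0.001 -0.002]
[-0.002  0.119] th 0.56 e -1.4 P [-0.0359 -0.0013  0.1091] d [ 0.059 -0.    -0.007] a [-0.002  0.001 -0.002]
```

>>> step_arm(increments=[{"claw": 1,"dx": 0.015,"dy": 0,"dz": -0.005,"ax": 0,"ay": 0,"az": 0},{"claw": 1,"dx": 0.03,"dy": 0,"dz": -0.009,"ax": 0,"ay": 0,"az": 0},{"claw": 1,"dx": 0.03,"dy": 0,"dz": -0.009,"ax": 0,"ay": 0,"az": 0}])

```text
time: 10.25
tcp_pos: [0.6624, -0.0856, 0.1123]
tcp_rot: [-0.098, 0.971, 0.021, 0.218]
ft_force: [18.3, -1.0, -6.9]
gripper_width: 0.051
```

```bash
python3 -c "
from h import *
st()
a=[]
for n,(x,y) in{'side':(275,215),'top':(360,180)}.items():
    f=r.grab_frame(n); cv2.imwrite(f'pics/{n}6.png',f); a.append(cv2.resize(f[y:y+90,x:x+80],(400,450),interpolation=cv2.INTER_CUBIC))
cv2.imwrite('pics/c6.png',np.hstack(a))"
```

```text
t 10.25 scope [-0.0299 -0.0012  0.1123] w [ 0.6624 -0.0856  0.1123] z [ 0.427 -0.004 -0.904] F [17.8 -4.7 -6.9] g 0.051 q [-0.75  0.42  1.06  1.92 -0.84  0.74  2.53]
```

View pics/c6.png

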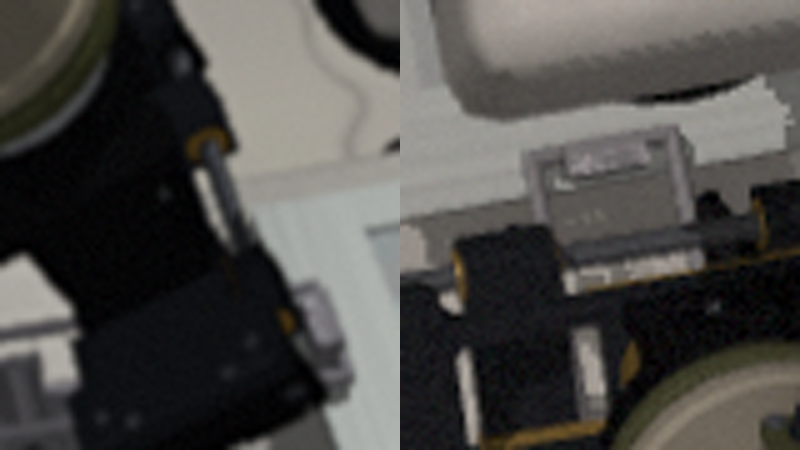

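The lip now overlaps the bar in the top half (keeper 568–648, bar behind and under it), and a further pull met 18 N: hooked. Relax a little, open, and retreat.

>>> step_arm(increments=[{"claw": 1,"dx": -0.014,"dy": 0,"dz": 0.006,"ax": 0,"ay": 0,"az": 0},{"claw": 0.6,"dx": -0.014,"dy": 0,"dz": 0.006,"ax": 0,"ay": 0,"az": 0},{"claw": 0,"dx": -0.014,"dy": 0,"dz": 0.006,"ax": 0,"ay": 0,"az": 0},{"claw": 0,"dx": -0.014,"dy": 0,"dz": 0.006,"ax": 0,"ay": 0,"az": 0}])

```text
time: 10.85
tcp_pos: [0.6611, -0.0854, 0.11]
tcp_rot: [-0.098, 0.972, 0.022, 0.215]
ft_force: [0.5, 0.8, -0.2]
gripper_width: 0.0633
```

```bash
python3 -c "
from h import *
st()"
```

```text
t 10.85 scope [-0.0312 -0.0008  0.11  ] w [ 0.6611 -0.0854  0.11  ] z [ 0.421 -0.001 -0.907] F [ 0.7  0.7 -0.2] g 0.0633 q [-0.75  0.42  1.06  1.92 -0.84  0.75  2.53]
```

Opened to 63 mm so far. Let it finish opening, then retract along the tool axis.

>>> step_arm(increments=[{"claw": 0,"dx": 0,"dy": 0,"dz": 0,"ax": 0,"ay": 0,"az": 0},{"claw": 0,"dx": 0,"dy": 0,"dz": -0.2,"ax": 0,"ay": 0,"az": 0},{"claw": 0,"dx": 0,"dy": 0,"dz": -0.5,"ax": 0,"ay": 0,"az": 0},{"claw": 0,"dx": 0,"dy": 0,"dz": -0.9,"ax": 0,"ay": 0,"az": 0},{"claw": 0,"dx": 0,"dy": 0,"dz": -1,"ax": 0,"ay": 0,"az": 0}])

```text
time: 11.48
tcp_pos: [0.6012, -0.0929, 0.237]
tcp_rot: [-0.1, 0.972, 0.024, 0.211]
ft_force: [-0.2, 1.0, -0.2]
gripper_width: 0.0872
```

```bash
python3 -c "
from h import *
st();go([-.12,0,.26],0,15)
a=[]
for n,(x,y) in{'side':(245,215),'top':(360,180)}.items():
    f=r.grab_frame(n); cv2.imwrite(f'pics/{n}7.png',f); a.append(cv2.resize(f[y:y+113,x:x+100],(400,452),interpolation=cv2.INTER_CUBIC))
cv2.imwrite('pics/c7.png',np.hstack(a))"
```

```text
t 11.475 scope [-0.0914  0.004   0.237 ] w [ 0.6012 -0.0929  0.237 ] z [ 0.415  0.005 -0.91 ] F [-0.   1.1 -0.2] g 0.0872 q [-1.1  -0.12  1.23  1.91 -0.05  0.87  1.95]
d [ 0.11  -0.025 -0.219] a [0.003 0.105 0.001]
```

View pics/c7.png

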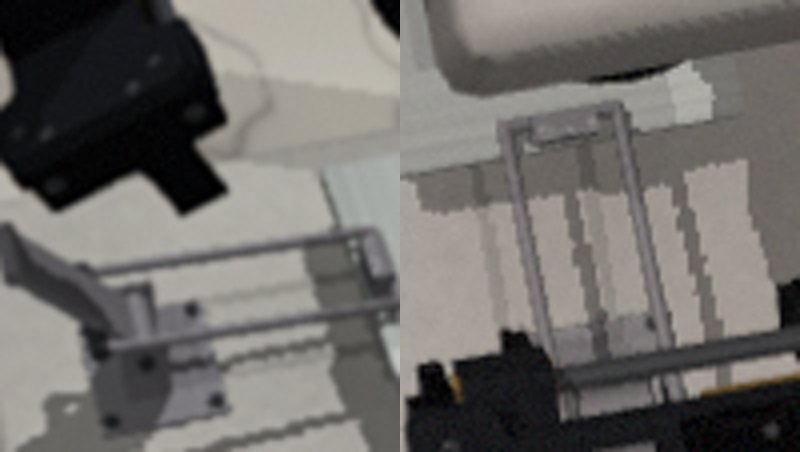

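The loop stays hooked: the keeper overlaps the bar in both halves, and the lever tip is at about (8,248) in the side half. Get the lever angle from it.

```bash
python3 -c "
from h import *
for p in[(8,235),(8,255),(5,248)]:
    o,d=ray('side',p,(245,215,4)); o=m(o);d=RM.inv().apply(d);P=o-d*o[1]/d[1];print(P.round(4),np.arctan2(P[2]-.112,-P[0]-.115))
go([-.16,0,.26],0,10)
for th in(.9,.6,.3,0):print(th,-.115-.07*np.cos(th),.112+.07*np.sin(th))"
```

```text
[-0.1721  0.      0.1893] 0.9344715662515146
[-0.1736  0.      0.1767] 0.834914572704112
[-0.1743  0.      0.1815] 0.864082409346798
d [ 0.361 -0.007 -0.314] a [ 0.006  0.166 -0.002]
0.9 -0.15851269777894653 0.16683288367392385
0.6 -0.1727734930436775 0.15152497313765248
0.3 -0.18187355423879242 0.13268641446629378
0 -0.185 0.112
```

```bash
python3 -c "
from h import *
go([-.148,0,.225],0,0)"
```

```text
d [ 0.387 -0.009 -0.068] a [ 0.006  0.277 -0.001]
```

>>> step_arm(increments=[{"claw": 0.5,"dx": 0.12,"dy": 0,"dz": -0.1,"ax": 0,"ay": 0.09,"az": 0},{"claw": 1,"dx": 0.25,"dy": 0,"dz": -0.1,"ax": 0,"ay": 0.18,"az": 0},{"claw": 1,"dx": 0.387,"dy": -0.01,"dz": -0.07,"ax": 0.006,"ay": 0.277,"az": 0},{"claw": 1,"dx": 0.387,"dy": -0.01,"dz": -0.07,"ax": 0.006,"ay": 0.277,"az": 0},{"claw": 1,"dx": 0.387,"dy": -0.01,"dz": -0.07,"ax": 0.006,"ay": 0.277,"az": 0}])

```text
time: 12.2
tcp_pos: [0.5461, -0.1069, 0.2221]
tcp_rot: [-0.101, 0.995, -0.002, -0.002]
ft_force: [-0.4, -0.7, 0.6]
gripper_width: 0.0449
```

>>> step_arm(increments=[{"claw": 1,"dx": 0,"dy": 0,"dz": 0,"ax": 0,"ay": 0,"az": 0},{"claw": 1,"dx": 0,"dy": 0,"dz": 0,"ax": 0,"ay": 0,"az": 0}])

```text
time: 12.45
tcp_pos: [0.5461, -0.1058, 0.223]
tcp_rot: [-0.102, 0.995, -0.001, -0.001]
ft_force: [0.4, 0.0, -1.0]
gripper_width: 0.0248
```

```bash
python3 -c "
from h import *
st()
for p in[(-.15,.18),(-.150,.169),(-.163,.155),(-.171,.143),(-.177,.129),(-.18,.115),(-.18,.110)]: go([p[0],0,p[1]],0,0)"
```

```text
t 12.45 scope [-0.148   0.0026  0.223 ] w [ 0.5461 -0.1058  0.223 ] z [-0.003 -0.002 -1.   ] F [ 0.4 -0.  -1. ] g 0.0248 q [-0.88  0.36  1.23  1.69 -0.34  1.34  2.19]
d [ 0.012 -0.017  0.287] a [-0.001 -0.002  0.   ]
d [ 0.012 -0.017  0.36 ] a [-0.001 -0.002  0.   ]
d [ 0.099 -0.016  0.454] a [-0.001 -0.002  0.   ]
d [ 0.152 -0.016  0.534] a [-0.001 -0.002  0.   ]
d [ 0.191 -0.016  0.628] a [-0.001 -0.002  0.   ]
d [ 0.211 -0.016  0.721] a [-0.001 -0.002  0.   ]
d [ 0.211 -0.016  0.754] a [-0.001 -0.002  0.   ]
```

>>> step_arm(increments=[{"claw": 1,"dx": 0,"dy": -0.015,"dz": 0.0,"ax": 0,"ay": 0,"az": 0},{"claw": 1,"dx": 0.01,"dy": -0.015,"dz": 0.1,"ax": 0,"ay": 0,"az": 0},{"claw": 1,"dx": 0.01,"dy": -0.015,"dz": 0.28,"ax": 0,"ay": 0,"az": 0},{"claw": 1,"dx": 0.01,"dy": -0.015,"dz": 0.36,"ax": 0,"ay": 0,"az": 0},{"claw": 1,"dx": 0.055,"dy": -0.015,"dz": 0.41,"ax": 0,"ay": 0,"az": 0}])

```text
time: 13.08
tcp_pos: [0.5386, -0.1102, 0.1605]
tcp_rot: [-0.102, 0.995, -0.003, -0.003]
ft_force: [3.1, 2.8, 4.5]
gripper_width: 0.0005
```

```bash
python3 -c "
from h import *
st()
for p in[(-.163,.155),(-.171,.143),(-.177,.129),(-.18,.115),(-.18,.110)]: go([p[0],0,p[1]],0,0)"
```

```text
t 13.075 scope [-0.1562 -0.0002  0.1605] w [ 0.5386 -0.1102  0.1605] z [-0.006 -0.005 -1.   ] F [3.6 2.1 4.5] g 0.0005 q [-0.84  0.4   1.18  1.79 -0.39  1.22  2.23]
d [0.045 0.002 0.037] a [-0.003 -0.004  0.   ]
d [0.098 0.002 0.117] a [-0.003 -0.004  0.   ]
d [0.137 0.002 0.211] a [-0.003 -0.004  0.   ]
d [0.157 0.003 0.304] a [-0.003 -0.004  0.   ]
d [0.157 0.003 0.338] a [-0.003 -0.004  0.   ]
```

Contact with the lever (about 5 N). Continue the throw.

>>> step_arm(increments=[{"claw": 1,"dx": 0.045,"dy": 0,"dz": 0.037,"ax": 0,"ay": 0,"az": 0},{"claw": 1,"dx": 0.075,"dy": 0,"dz": 0.08,"ax": 0,"ay": 0,"az": 0},{"claw": 1,"dx": 0.098,"dy": 0,"dz": 0.12,"ax": 0,"ay": 0,"az": 0},{"claw": 1,"dx": 0.12,"dy": 0,"dz": 0.165,"ax": 0,"ay": 0,"az": 0},{"claw": 1,"dx": 0.137,"dy": 0,"dz": 0.21,"ax": 0,"ay": 0,"az": 0}])

```text
time: 13.7
tcp_pos: [0.5173, -0.1148, 0.129]
tcp_rot: [-0.102, 0.995, -0.002, -0.003]
ft_force: [2.2, -0.1, 1.5]
gripper_width: 0.0004
```

>>> step_arm(increments=[{"claw": 1,"dx": 0.01,"dy": 0,"dz": 0.035,"ax": 0,"ay": 0,"az": 0},{"claw": 1,"dx": 0.02,"dy": 0,"dz": 0.07,"ax": 0,"ay": 0,"az": 0},{"claw": 1,"dx": 0.02,"dy": 0,"dz": 0.1,"ax": 0,"ay": 0,"az": 0},{"claw": 1,"dx": 0.02,"dy": 0,"dz": 0.115,"ax": 0,"ay": 0,"az": 0}])

```text
time: 14.2
tcp_pos: [0.5141, -0.1158, 0.1142]
tcp_rot: [-0.102, 0.995, -0.001, -0.004]
ft_force: [-23.6, 7.9, 60.1]
gripper_width: 0.0008
```

```bash
python3 -c "
from h import *
st()"
```

```text
t 14.2 scope [-0.1813 -0.0007  0.1142] w [ 0.5141 -0.1158  0.1142] z [-0.008 -0.001 -1.   ] F [-21.5  12.6  60.1] g 0.0008 q [-0.83  0.41  1.17  1.89 -0.41  1.13  2.27]
```

The lever met its stop at z = 114 mm, as predicted for home. Lift off and look.

>>> step_arm(increments=[{"claw": 1,"dx": 0,"dy": 0,"dz": -0.1,"ax": 0,"ay": 0,"az": 0},{"claw": 1,"dx": 0.1,"dy": 0,"dz": -0.4,"ax": 0,"ay": 0,"az": 0},{"claw": 1,"dx": 0.4,"dy": 0,"dz": -0.8,"ax": 0,"ay": 0,"az": 0},{"claw": 1,"dx": 0.7,"dy": 0,"dz": -1,"ax": 0,"ay": 0,"az": 0},{"claw": 1,"dx": 0.8,"dy": 0,"dz": -1,"ax": 0,"ay": 0,"az": 0}])

```text
time: 14.82
tcp_pos: [0.4245, -0.121, 0.2382]
tcp_rot: [-0.108, 0.994, 0.007, -0.016]
ft_force: [0.5, 0.9, -0.6]
gripper_width: 0.0006
```

```bash
python3 -c "
from h import *
st()
a=[]
for n,(x,y) in{'side':(235,205),'top':(360,180)}.items():
    f=r.grab_frame(n); cv2.imwrite(f'pics/{n}8.png',f); a.append(cv2.resize(f[y:y+150,x:x+133],(400,450),interpolation=cv2.INTER_CUBIC))
cv2.imwrite('pics/c8.png',np.hstack(a))"
```

```text
t 14.825 scope [-0.2701  0.0124  0.2382] w [ 0.4245 -0.121   0.2382] z [-0.031  0.017 -0.999] F [ 0.7  0.8 -0.6] g 0.0006 q [-1.08 -0.31  1.09  1.91  0.26  1.42  1.73]
```

View pics/c8.png

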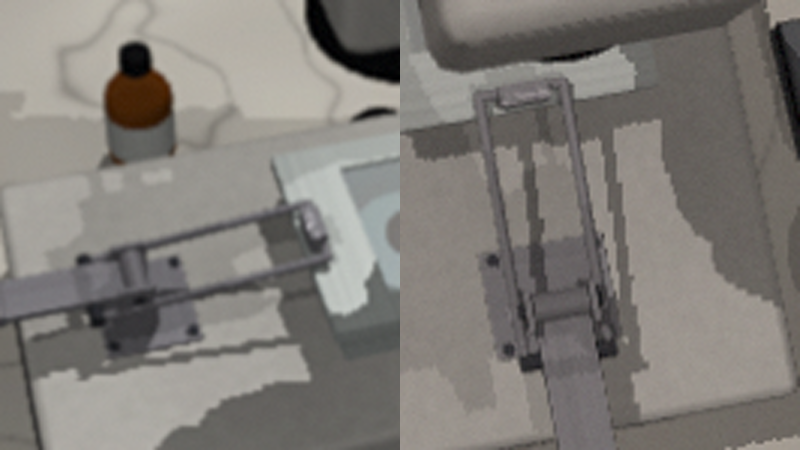

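The lever lies level towards the robot, the loop is taut with the bar behind the keeper, and the cover is shut with the bottle in place. Settle with the gripper open and check for drift numerically.

>>> step_arm(increments=[{"claw": 0,"dx": 0,"dy": 0,"dz": 0,"ax": 0,"ay": 0,"az": 0},{"claw": 0,"dx": 0,"dy": 0,"dz": 0,"ax": 0,"ay": 0,"az": 0},{"claw": 0,"dx": 0,"dy": 0,"dz": 0,"ax": 0,"ay": 0,"az": 0},{"claw": 0,"dx": 0,"dy": 0,"dz": 0,"ax": 0,"ay": 0,"az": 0},{"claw": 0,"dx": 0,"dy": 0,"dz": 0,"ax": 0,"ay": 0,"az": 0}])

```text
time: 15.55
tcp_pos: [0.4252, -0.1211, 0.2377]
tcp_rot: [-0.108, 0.994, 0.007, -0.017]
ft_force: [0.2, -0.0, -0.4]
gripper_width: 0.0426
```

```bash
python3 -c "
from h import *
st()
f=r.grab_frame('side');g=cv2.imread('pics/side8.png')
d=cv2.absdiff(f,g).max(2)
print('latch/cover change',(d[265:330,225:345]>40).sum())
a=cv2.imread('pics/side0.png');d=cv2.absdiff(f,a).max(2)
print('dishes/box change vs start',(d[385:460,255:395]>40).sum(),'bottle',(d[218:250,268:292]>40).sum())
r.finish_job()"
```

```text
t 15.55 scope [-0.2694  0.0121  0.2377] w [ 0.4252 -0.1211  0.2377] z [-0.032  0.017 -0.999] F [ 0.2 -0.  -0.4] g 0.0426 q [-1.08 -0.3   1.09  1.91  0.26  1.42  1.74]
latch/cover change 0
dishes/box change vs start 0 bottle 0
the job is handed in; nothing more can be done
```

I pressed the cover shut, hooked the loop behind the keeper, threw the lever home, let go and handed the job in at about 15.6 s of the 61 s allowed.

- **Cover:** I pressed it with closed fingers at the left front corner, from the left and clear of the head. The push read 45 N, well above the 3–5 N needed, and the picture showed the cover flush.
- **Loop:** I pinched the side rods and swung the bar over and behind the keeper. A pull back met 18 N, and pictures before and after release showed the bar under the lip.
- **Lever:** I pushed it over until it stopped with the fingertips at 114 mm, against 115 mm predicted for home. The push read 60 N at the stop, well above the 4–8 N throwing force. After I lifted away, the lever lay level towards the robot.

**Last checks:**
- The wrist force was about zero.
- The latch and cover did not change between two pictures about 0.7 s apart.
- The bottle, dishes and box matched the first picture in the side view.
- The gripper was still opening (43 mm) when I handed in, in free air.

**Disagreements:** In one check the camera put the bar and the keeper top 4–5 mm nearer the robot than computed. The shift was about the same for both, so I went by their relative position. I did not measure the final lever angle or the loop's stretch directly.

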